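Board on the stand, clip held open for the recipe

TASK

Draw the tall wooden recipe board straight up out of its slot in the three-slot block, stand it in the single-slot stand, seated on the bottom of the slot and roughly centred, and let go of it (do not drop it in). Then squeeze the handles of the steel spring clip that sits on the caddy wall, take it off, bring it down over the middle of the board's top edge and finish there still holding it squeezed wide open, with one jaw on each side of the edge and touching neither the board nor the stand, so that I can slip a recipe sheet in. Leave the two small boards in the block and do not disturb the mug, the tea box or the tumbler.

Things in the scene. Friction and masses are not known exactly. Their poses are not given: they have to be found in the camera images.
- rack: wooden block with three parallel slots, 100 (x) x 122 (y) x 50 mm high, fixed. Origin: centre of its underside; its own x runs along the slots, which lie at y = -38, 0 and +38 mm, are 10.5 mm wide, open at both ends, and 40 mm deep (slot bottom at z = 10 mm); mouths taper open to 17.5 mm over the top 9 mm
- stand: low wooden stand with one slot, 120 (x) x 70 (y) x 42 mm high, fixed. Origin: centre of its underside; its own x runs along the slot, which lies at y = 0, is 10.5 mm wide, open at both ends, and 32 mm deep (slot bottom at z = 10 mm); its mouth tapers open to 17.5 mm over the top 9 mm
- board: the tall recipe board, plain wood, 120 (x) x 8 (y, thickness) x 150 mm (z, height), about 0.1 kg, the only tall one of the three boards in the block. Origin: middle of its bottom edge; z points up. It stands loose in a slot and may lean up to 5 degrees
- board_mid (a point): centre of the tall board (75 mm above its bottom edge), axes as the board's
- board_top (a point): middle of the tall board's top edge (150 mm above its bottom edge), axes as the board's
- small_a_mid (a point): centre of one small board, 112 (x) x 8 (y) x 85 mm (z), standing in another slot of the block; its top is 65 mm below the tall board's; leave it
- small_b_mid (a point): centre of the other small board, same size, standing in the remaining slot; leave it
- caddy: open plywood box, 130 (x) x 100 (y) x 60 mm high, walls 4 mm, a lemon inside, fixed. Origin: centre of its underside. The clip bites its -y wall near the middle, the clip's x along the wall
- clip: steel spring clip like a large clothes peg: two levers on a pin, jaws down, handles up; 0.065 kg. Origin: middle of the pin; x along the pin, z up, y across the jaws. The frame is that of the +y lever; joint clip_lever moves the other. Jaws: 60 mm wide along x, reaching 44.5 mm below the pin; between them the throat is free up to 7 mm below the pin
- clip_mid (a point): middle of the clip's pin, axes as clip, 30 mm above the caddy wall's top edge at the start. Handles: plates 36 mm wide along x, 5 to 51 mm above the pin, flaring: 43 mm across their outer faces at 35 mm above the pin at the start, 24 mm (faces parallel) fully open. Squeezed evenly, each lever turns by half the joint value
- lip_a (a point): middle of the rolled lip (radius 2.5 mm) at the end of the +y jaw, 42 mm below the pin
- lip_b (a point): middle of the rolled lip (radius 2.5 mm) at the end of the -y jaw, 42 mm below the pin
- clip_lever (a joint): spread of the clip, rad: about 0 as it bites the 4 mm wall, -0.09 shut on nothing, 0.50 fully open at its stop (24 mm clear between the lips). Squeezing the handles opens it; 35 mm above the pin the spring pushes back with about 5 N on each handle near 0, about 10 N fully open; let go, it bites again at once
- mug: white mug, 92 x 127 x 95 mm, bystander; origin centre of its underside
- tea: tea carton, 58 x 122 x 68 mm, bystander; origin centre of its underside
- tumbler: upturned clear tumbler, 93 mm wide, 106 mm high, bystander; origin centre of its underside
Things that resemble listed ones, but are neither listed nor needed, are in the scene too. Leave any pink look-alike of the clip alone.

How it is judged:
By the outcome, as a careful person would: the job done as asked, in the order asked, and still so for the second after the job is handed in, while the arm keeps its last pose, push and grip.
It also fails if it takes over 72 s, if anything falls off the work surface, if the arm or the gripper's body presses on something with over 40 N, if the wrist force passes 120 N, or if a joint passes its speed limit or range.

ROBOT

A 6-joint arm with a two-finger parallel gripper is mounted at the origin on a cart in front of the work surface, level with it; the furniture and walls round the work are solid. World frame = base frame: x ahead of the robot, y to its left, z up, the work surface at z = 0. Lengths are in m, angles in degrees, forces in N, time in s.
With the tool pointing down it reaches from about 0.25 to 0.725 m from the base axis. Payload 9.7 kg.
Tool frame: the origin (TCP) lies on the centre line of the jaws, within the pads' length; the fingertips stand bot.nose_length ahead of it and the grasp point (between the pads) lies 11 mm behind it (bot.nose_length is the distance from the TCP to the fingertips, in m); z points along the fingers, y is the line along which they close (so a half turn about z gives the same grasp; the last joint's range is limited). The gripper opens to 85 mm and grips with 20 to 120 N. Pads are 22 mm wide; open, the fingers measure 114 mm over their backs; the gripper's body (76 mm by 85 mm) begins 54 mm behind the grasp point. The pads swing forward as they close: fully open they stand 13 mm farther back than shut.
Start: joints at [-69.328, 4.979, 10.078, 95.1, 0, 90], TCP at [0.194, -0.515, 0.239] pointing down, gripper open.
Joint ranges: [-179.16, 179.16], [-48.56, 103.87], [-65.8, 70.77], [-126.05, 130.52], [-82.76, 87.17], [-180, 180]. Speed limits (degrees/s): [127.2, 127.2, 147.25, 180, 180, 180].

INTERFACE

Orientations are given as [roll, pitch, yaw] about the fixed x, y, z axes, in that order (R = Rz(yaw) Ry(pitch) Rx(roll)).
In Python, from workcell import bot gives the robot as it stands. The module is installed in compiled form; this text tells all that it offers.
- The arm moves only by the shell command python3 -m inch 'ROWS' [OPENING] [FORCE]. ROWS is JSON, a list of rows, each a list of 4 numbers: the shift along the world's x, y, z in cm, then the turn about the world's z in degrees. A call has exactly 8 rows; each row is the pose to reach, as a shift and turn from the pose commanded when the call began; what a row does not reach only later rows make up. A row lasts 1/8 s, in which the tool goes at most 62.5 mm and 10.7 degrees, less where a joint would pass 70% of its speed; a pose out of reach is approached as far as the arm can. A call with a gripper value outside its range is refused whole. OPENING is the finger opening in cm, from 0 to 8.54, set as the call begins (- or left out, the last holds). The fingers move at their own pace and stop on an object; FORCE is the grip in N (left out, the last holds). Time passes only in rows, so rows that repeat a pose let the fingers close, or fill a call up. It gives the time, the measured TCP pose, the force, the opening and the grip force at its end, in the units of the state.
- bot.get_obs(): the state, without advancing time (a new reading comes with each control period).
- bot.camera(name): name is "scene" or "top" or "wrist"; returns a dict with "img" (480x640x3 uint8, red, green, blue), "fovy" (degrees; the focal length in pixels is half the picture's height over the tangent of half this angle, whatever the lens; pixels are square), "cx", "cy" (the principal point, pixels), "dist" ([k1, k2, p1, p2, k3] as OpenCV has them; the pictures are not rectified), "R" (3x3) and "t" (3): a world point X has camera coordinates R X + t; the wrist camera has in their place "mount" (4x4, takes a point from camera to tool coordinates, whose origin is the TCP and whose axes are the flange's). Camera axes: x right, y down, z forward; pixel columns grow to the right and rows downward; lengths in m; the calibration is good to about 2 mm. A picture is of the moment at which its call begins: read the wrist's pose just before it. There is no depth.
- bot.job_done(): hands the job in; it is judged then, once.
Trained networks look in a picture, given as the dict that the camera call returned (one of the last four; its "shot" number tells which), for a name from the list of things; names that differ only in an ending like _2 or _b are one class to them, and where a whole thing is asked for, a point or a joint stands for the part that bears it (a point fixed in the world has none). Each returns a list of dicts, best first, with "score" (0 to 1); they miss things now and then, are a little off and sometimes report something else, mostly with a low value. They report only what shows in the picture. A call takes as long as a camera call. They do not tell look-alikes from the thing itself.
- bot.find_in(thing, picture): "point" ([column, row] in pixels, amid what is visible of it).
- bot.landmark_of(thing, picture): "point" ([column, row] in pixels: a listed point, or the origin of a listed thing).
The state is a dict: "time": time; "q": joint angles; "qd": joint speeds; "joint_efforts": joint torques, N m; "ee_pos": TCP position; "tcp_rot": TCP orientation; "wrist_force": force on the tool from outside, world axes, zero at the start; "torque": the same for the moment, N m; "opening": finger opening in m; "grasp_force": force on a finger pad.
Only numpy, scipy, OpenCV 4.12 (cv2) and the standard library are available. Lean on these libraries where they do the work, as an engineer would, in place of code of your own. Each camera call takes 0.05 s, during which the arm holds its last target. There are 200 camera calls.

## Working session

There is one attempt and no reset: what is moved stays moved. The work goes in short steps, Python scripts to look and compute and a shell command to move; the robot and the scene stay as the last step left them, time stands still between calls to the robot, and variables do not carry over. Pictures are saved under pics/ and viewed, at most 13 in all, crops included, and the job is handed in when it is done.

```bash
mkdir -p pics; cat > h.py <<'E'
import numpy as np, cv2
from workcell import bot
from scipy.spatial.transform import Rotation as Ro
def cam(n):
    o=bot.get_obs(); c=bot.camera(n); c['o']=o
    f=240/np.tan(np.radians(c['fovy'])/2)
    c['K']=np.array([[f,0,c['cx']],[0,f,c['cy']],[0,0,1.]])
    c['d']=np.array(c['dist'],float)
    if 'mount' in c:
        T=np.eye(4); T[:3,:3]=Ro.from_euler('xyz',o['tcp_rot'],degrees=True).as_matrix(); T[:3,3]=o['ee_pos']
        W=T@np.array(c['mount']); c['R']=W[:3,:3].T; c['t']=-W[:3,:3].T@W[:3,3]
    c['R']=np.array(c['R']);c['t']=np.array(c['t'])
    return c
def ray(c,p):
    u=cv2.undistortPoints(np.array([[p]],float),c['K'],c['d'])[0,0]
    d=c['R'].T@np.array([u[0],u[1],1]); return -c['R'].T@c['t'], d/np.linalg.norm(d)
def atz(c,p,z):
    o,d=ray(c,p); return o+d*(z-o[2])/d[2]
def tri(obs):
    A=np.zeros((3,3));b=np.zeros(3)
    for c,p in obs:
        o,d=ray(c,p);P=np.eye(3)-np.outer(d,d);A+=P;b+=P@o
    X=np.linalg.solve(A,b)
    return X,[float(np.linalg.norm(np.cross(X-ray(c,p)[0],ray(c,p)[1])))*1000 for c,p in obs]
def proj(c,X):
    return cv2.projectPoints(np.array(X,float).reshape(-1,3),cv2.Rodrigues(c['R'])[0],c['t'],c['K'],c['d'])[0][:,0]
def save(c,n,box=None,s=1):
    im=c['img'][:,:,::-1]
    if box: im=im[box[1]:box[3],box[0]:box[2]]
    cv2.imwrite('pics/'+n,cv2.resize(im,None,fx=s,fy=s,interpolation=cv2.INTER_CUBIC))
E
python3 - <<'E'
from h import *
np.set_printoptions(precision=3,suppress=True)
o=bot.get_obs();print(o,bot.nose_length)
cs={n:cam(n) for n in('scene','top','wrist')}
for n,c in cs.items():save(c,n+'0.png');print(n,-c['R'].T@c['t'],c['R'][2])
D={}
for t in['rack','stand','board_mid','board_top','small_a_mid','small_b_mid','caddy','clip_mid','lip_a','mug','tea','tumbler']:
    for n in('scene','top'):
        r=bot.landmark_of(t,cs[n]); print(t,n,[(np.round(x['point']),round(x['score'],2)) for x in r[:3]])
        if r:D[t,n]=r[0]['point']
    if (t,'scene') in D and (t,'top') in D: print('  ',*tri([(cs[n],D[t,n]) for n in('scene','top')]))
E
```

```text
{'time': 0.0, 'q': array([-69.327,   5.01 ,  10.035,  95.101,   0.   ,  90.001]), 'qd': array([-0.035, -0.038,  0.018, -0.051,  0.05 ,  0.052]), 'joint_efforts': array([ -0.   , -52.038,  46.481,   0.016,   0.   ,   0.   ]), 'ee_pos': array([ 0.194, -0.514,  0.239]), 'tcp_rot': array([-179.924,   -0.   ,   20.672]), 'wrist_force': array([0.022, 0.509, 1.136]), 'torque': array([-0.041,  0.058,  0.022]), 'grasp_force': 0.0, 'opening': 0.08557498204876887} 0.008
scene [-0.354  0.596  0.723] [ 0.735 -0.467 -0.491]
top [ 0.387 -0.003  1.103] [ 0.186 -0.003 -0.982]
wrist [ 0.265 -0.487  0.373] [-0.278 -0.102 -0.955]
rack scene [(array([420., 259.]), 0.64)]
rack top [(array([431., 274.]), 0.93), (array([429., 271.]), 0.38)]
   [ 0.508 -0.278 -0.011] [3.310513303653287, 3.3105133036534062]
stand scene [(array([227., 319.]), 0.7)]
stand top [(array([212., 257.]), 0.88)]
   [0.535 0.264 0.001] [0.5598957777461745, 0.559895777746231]
board_mid scene [(array([425., 226.]), 0.88)]
board_mid top [(array([434., 267.]), 0.64)]
   [ 0.508 -0.268  0.089] [5.721524936009584, 5.721524936009647]
board_to
[... 702 characters left out ...]
array([341., 298.]), 0.64)]
   [ 0.494 -0.009  0.044] [70.83967621546799, 70.8396762154679]
lip_a scene [(array([315., 269.]), 0.95), (array([319., 267.]), 0.8), (array([370., 296.]), 0.63)]
lip_a top [(array([338., 299.]), 0.94), (array([338., 298.]), 0.72), (array([306., 253.]), 0.63)]
   [0.468 0.007 0.077] [60.790788534466536, 60.790788534466536]
mug scene [(array([192., 293.]), 0.59)]
mug top [(array([208., 206.]), 0.82)]
   [ 0.669  0.287 -0.002] [3.6436544600989387, 3.643654460098981]
tea scene []
tea top [(array([377., 194.]), 0.97)]
tumbler scene [(array([309., 328.]), 0.72)]
tumbler top [(array([320., 241.]), 0.48)]
   [ 0.617  0.    -0.193] [2.5125022268954975, 2.5125022268956125]
```

View pics/scene0.png

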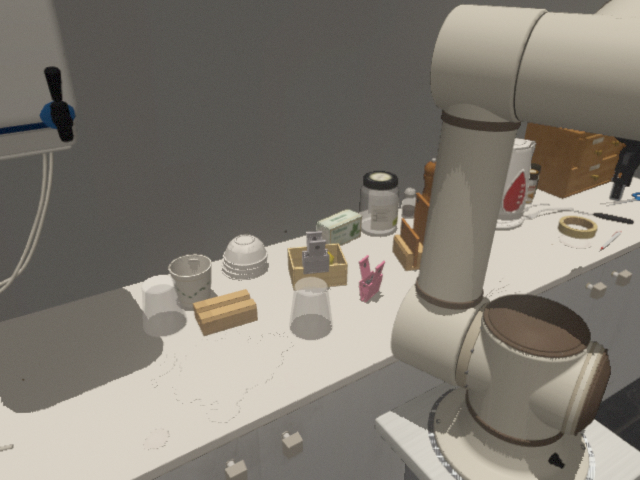

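View pics/top0.png

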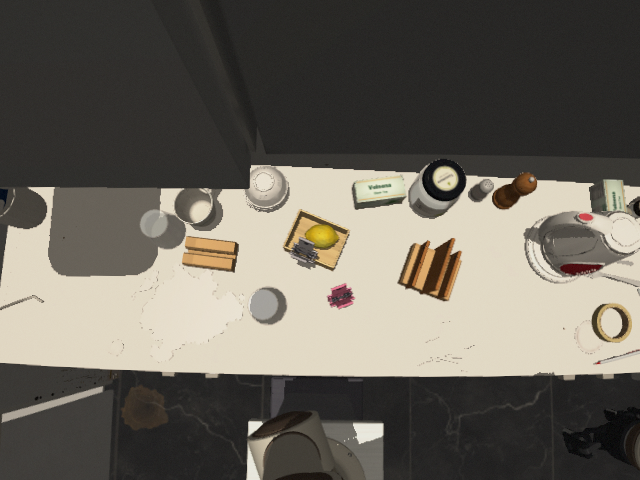

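The three-slot block is at top (431,270), with the tall board in its middle slot. The stand is at top (210,254). There are two clips: steel on the caddy wall at top (303,252) / scene (317,252), and a pink look-alike at top (341,298) / scene (371,281). I choose the steel one. The tumblers are at top (266,305) and (154,223).

```bash
python3 - <<'E'
from h import *
np.set_printoptions(precision=3,suppress=True)
c=cam('top');s=cam('scene');save(c,'crop1.png',(280,200,475,315),4)
print('clip',tri([(c,[301,253]),(s,[317,252])]), 'tumb',atz(c,[266,305],.106),atz(c,[154,223],.106),'pink',atz(c,[341,298],.05),'tea',atz(c,[377,190],.068))
for p in([382,0],):pass
# edges
print('stand ends',atz(c,[184,252],.042),atz(c,[236,256],.042))
print('caddy wall',[atz(c,p,.06) for p in([285,244],[334,268],[304,211],[350,236])])
E
```

```text
clip (array([0.534, 0.037, 0.098]), [4.32494679561378, 4.324946795613882]) tumb [0.418 0.113 0.106] [0.597 0.378 0.106] pink [ 0.44  -0.053  0.05 ] tea [ 0.696 -0.136  0.068]
stand ends [0.541 0.323 0.042] [0.534 0.197 0.042]
caddy wall [array([0.562, 0.08 , 0.06 ]), array([ 0.508, -0.036,  0.06 ]), array([0.643, 0.037, 0.06 ]), array([ 0.585, -0.072,  0.06 ])]
```

View pics/crop1.png

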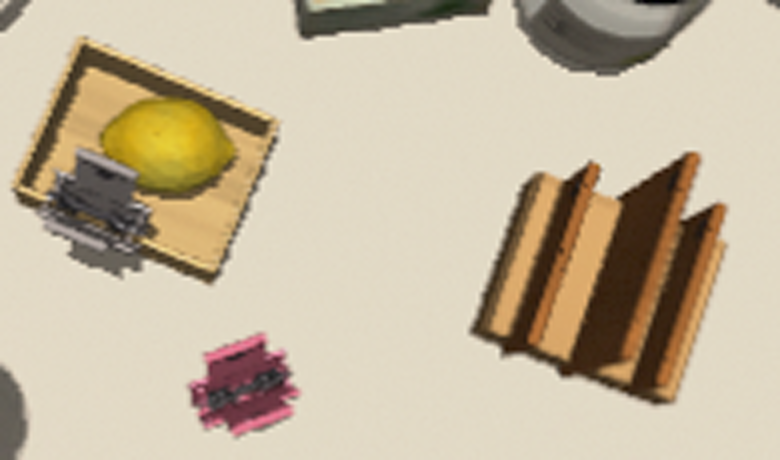

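```bash
python3 - <<'E'
from h import *
np.set_printoptions(precision=3,suppress=True)
c=cam('top')
def q(p):return [280+p[0]/4,200+p[1]/4]
def e(n,a,b,z):
    A,B=atz(c,q(a),z),atz(c,q(b),z);d=A-B;print(n,A,B,(A+B)/2,np.linalg.norm(d),np.degrees(np.arctan2(d[1],d[0])))
e('tall',(692,155),(628,360),.16)
e('sm l',(595,167),(540,345),.095)
e('sm r',(720,207),(663,385),.095)
e('rack l',(540,175),(480,330),.05)
e('wall',(18,190),(212,280),.06)
e('wall2',(85,40),(275,122),.06)
print(bot.camera('wrist')['mount'])
E
```

```text
tall [ 0.564 -0.287  0.16 ] [ 0.454 -0.25   0.16 ] [ 0.509 -0.268  0.16 ] 0.11632013094334524 -18.9219104226856
sm l [ 0.568 -0.25   0.095] [ 0.466 -0.217  0.095] [ 0.517 -0.234  0.095] 0.10720783896483325 -18.203281104892152
sm r [ 0.546 -0.322  0.095] [ 0.445 -0.286  0.095] [ 0.495 -0.304  0.095] 0.10766416198594332 -19.523013207847068
rack l [ 0.571 -0.228  0.05 ] [ 0.478 -0.191  0.05 ] [ 0.524 -0.21   0.05 ] 0.09980391221531106 -21.782159325585518
wall [0.554 0.081 0.06 ] [ 0.504 -0.034  0.06 ] [0.529 0.024 0.06 ] 0.12489400224412289 66.09062326011852
wall2 [0.645 0.044 0.06 ] [ 0.598 -0.069  0.06 ] [ 0.621 -0.013  0.06 ] 0.12280471526858099 67.26391642084013
[[-0.    -0.955 -0.296  0.076]
 [ 1.    -0.    -0.001 -0.   ]
 [ 0.001 -0.296  0.955 -0.134]
 [ 0.     0.     0.     1.   ]]
```

```bash
python3 -m inch '[[5,4,3,-10],[10,8,6,-20],[15,12,6,-30],[20,16,6,-40],[25,20,6,-40],[30,23.5,6,-40],[31.3,24.6,6,-40],[31.3,24.6,6,-40]]' 8.5 30; python3 - <<'E'
from h import *
np.set_printoptions(precision=3,suppress=True)
c=cam('wrist');save(c,'w1.png')
for t in['board_top','rack','small_a_mid']:
  for r in bot.landmark_of(t,c)[:2]: print(t,r,atz(c,r['point'],{'board_top':.16,'rack':0,'small_a_mid':.0525}[t]))
E
```

```text
time: 2.55
ee_pos: [0.5093, -0.2664, 0.2984]
tcp_rot: [-180.0, 0.1, -19.1]
wrist_force: [-0.5, 0.4, 0.2]
opening: 0.0849
grasp_force: 0.0
board_top {'point': [319.6, 224.8], 'score': 0.68} [ 0.511 -0.268  0.16 ]
board_top {'point': [63.4, 256.1], 'score': 0.46} [ 0.555 -0.06   0.16 ]
rack {'point': [321.7, 195.3], 'score': 0.72} [ 0.505 -0.269  0.   ]
rack {'point': [94.7, 212.5], 'score': 0.63} [0.578 0.008 0.   ]
small_a_mid {'point': [284.1, 205.4], 'score': 0.77} [ 0.517 -0.229  0.052]
```

View pics/w1.png

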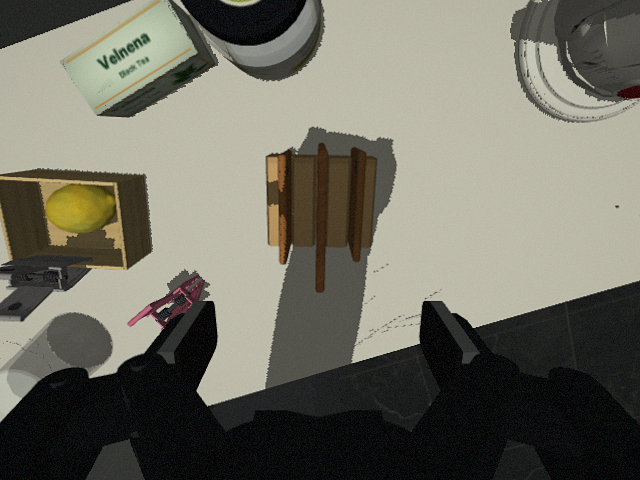

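```bash
python3 - <<'E'
from h import *
np.set_printoptions(precision=4,suppress=True)
c=cam('wrist');
print(c['o']['ee_pos'],c['o']['tcp_rot'])
def e(n,a,b,z):
    A,B=atz(c,a,z),atz(c,b,z);d=A-B;print(n,A,B,(A+B)/2,np.linalg.norm(d),np.degrees(np.arctan2(d[1],d[0])))
e('tall',(322.5,145),(320.5,290),.16)
e('rack L',(267,155),(267,246),.05)
e('rack R',(376,156),(372,246),.05)
e('small L',(289,150),(283,263),.095)
e('small R',(359,149),(357,260),.095)
E
```

```text
[ 0.5066 -0.2692  0.2994] [179.9886  -0.0047 -19.3783]
tall [ 0.5664 -0.2931  0.16  ] [ 0.4537 -0.2522  0.16  ] [ 0.5101 -0.2726  0.16  ] 0.11984480456876653 -19.99440497753859
rack L [ 0.5714 -0.2337  0.05  ] [ 0.4765 -0.1955  0.05  ] [ 0.524  -0.2146  0.05  ] 0.10225572665704072 -21.89043510563002
rack R [ 0.5319 -0.3428  0.05  ] [ 0.4364 -0.3096  0.05  ] [ 0.4842 -0.3262  0.05  ] 0.10107887853878378 -19.16789121822552
small L [ 0.5696 -0.2619  0.095 ] [ 0.4658 -0.2158  0.095 ] [ 0.5177 -0.2388  0.095 ] 0.11359592886722485 -23.93708963637974
small R [ 0.5488 -0.3239  0.095 ] [ 0.4436 -0.2888  0.095 ] [ 0.4962 -0.3064  0.095 ] 0.11081822861609353 -18.45663111988147
```

```bash
python3 -m inch '[[0.1,-0.25,-5,-0.7],[0.1,-0.25,-10,-0.7],[0.1,-0.25,-14,-0.7],[0.1,-0.25,-16,-0.7],[0.1,-0.25,-17.2,-0.7],[0.1,-0.25,-17.2,-0.7],[0.1,-0.25,-17.2,-0.7],[0.1,-0.25,-17.2,-0.7]]'; python3 -m inch '[[0,0,0,0],[0,0,0,0],[0,0,0,0],[0,0,0,0],[0,0,0,0],[0,0,0,0],[0,0,0,0],[0,0,0,0]]' 0 35
```

```text
time: 3.8
ee_pos: [0.5086, -0.2714, 0.1283]
tcp_rot: [180.0, -0.1, -20.0]
wrist_force: [0.3, -0.7, -0.5]
opening: 0.085
grasp_force: 0.0
time: 4.8
ee_pos: [0.5083, -0.2708, 0.1273]
tcp_rot: [-180.0, -0.0, -20.0]
wrist_force: [1.7, 4.9, 1.0]
opening: 0.0075
grasp_force: 35.7
```

```bash
python3 -m inch '[[0,0,2,0],[0,0,5,0],[0,0,9,0],[0,0,13,0],[0,0,16,0],[0,2,18,8],[0,6,18,17],[0.5,11,18,26]]'; python3 -m inch '[[0.5,5,0,10],[0.8,10,0,20],[1.2,15,0,30],[1.6,20,0,40],[2,25,0,50],[2.4,29,0,60],[2.4,31,0,70],[2.4,31,0,79]]'; python3 -m inch '[[0,0,0,2],[0,0,0,2],[0,0,0,2],[0,0,0,2],[0,0,0,2],[0,0,0,2],[0,0,0,2],[0,0,0,2]]'; python3 - <<'E'
from h import *
np.set_printoptions(precision=3,suppress=True)
c=cam('wrist');save(c,'w2.png')
for t in['stand','clip_mid','lip_a','board_mid']:
  for r in bot.landmark_of(t,c)[:2]: print(t,r,atz(c,r['point'],{'stand':0,'clip_mid':.09,'lip_a':.048,'board_mid':.26}[t]))
E
```

```text
time: 5.8
ee_pos: [0.5129, -0.1613, 0.3072]
tcp_rot: [179.9, 0.0, 6.2]
wrist_force: [0.2, -0.4, -1.9]
opening: 0.0077
grasp_force: 35.5
time: 6.8
ee_pos: [0.5373, 0.1499, 0.3067]
tcp_rot: [-180.0, 0.1, 85.4]
wrist_force: [-0.1, -0.7, -0.6]
opening: 0.0077
grasp_force: 35.5
time: 7.8
ee_pos: [0.5372, 0.1489, 0.3073]
tcp_rot: [-180.0, 0.0, 87.0]
wrist_force: [-0.4, -0.0, -1.3]
opening: 0.0074
grasp_force: 35.5
stand {'point': [313.3, 94.3], 'score': 0.7} [0.538 0.264 0.   ]
lip_a {'point': [259.6, 332.6], 'score': 0.7} [ 0.454 -0.019  0.048]
lip_a {'point': [322.8, 291.8], 'score': 0.6} [0.537 0.034 0.048]
```

View pics/w2.png

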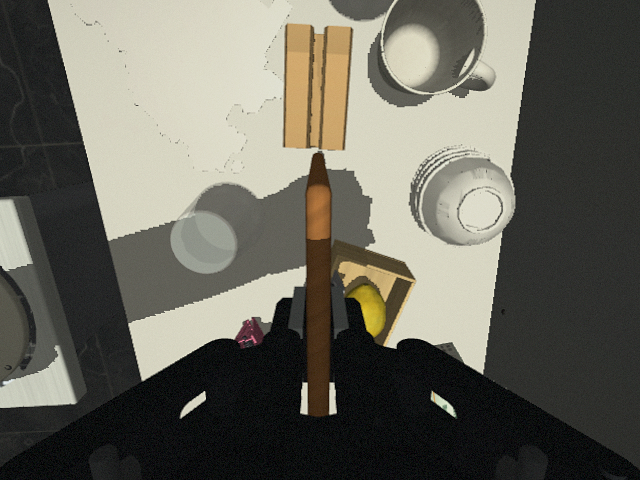

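```bash
python3 - <<'E'
from h import *
np.set_printoptions(precision=4,suppress=True)
c=cam('wrist');print(c['o']['ee_pos'],c['o']['tcp_rot'])
g=cv2.cvtColor(c['img'],cv2.COLOR_RGB2GRAY)
P=[atz(c,p,.042) for p in((284,149),(346,150),(286,24),(353,27))]
print(*P,np.mean(P,0))
for a,b in((0,2),(1,3)):
  d=P[b]-P[a];print(np.linalg.norm(d),np.degrees(np.arctan2(d[1],d[0])))
print('top end',atz(c,(318,239),.3415),'far',atz(c,(318,414),.3415),'bottom end',atz(c,(318,153),.1915))
# slot centre from image rows
for r in(40,70,100,130): print(r,g[r,300:335])
E
```

```text
[0.5372 0.1489 0.3073] [-179.9997    0.0016   86.9701]
[0.503  0.2063 0.042 ] [0.5712 0.2016 0.042 ] [0.515  0.3265 0.042 ] [0.5816 0.3203 0.042 ] [0.5427 0.2637 0.042 ]
0.12075913375748051 84.30243814065447
0.11915002998005365 84.9901428814526
top end [0.5398 0.1939 0.3415] far [0.5363 0.1297 0.3415] bottom end [0.5406 0.2094 0.1915]
40 [157 160 160 161 160 160 158 162 161 139  85  76  86  81  70 139 166 159
 158 157 155 157 167 138  97  87  81 131 162 161 161 159 156 164 162]
70 [173 171 175 174 174 177 173 178 144  97  80  87  67 133 168 172 165 157
 152 151 160 120  73  90  80 128 167 180 174 174 175 176 173 174 177]
100 [173 169 174 176 167 171 180 137  87  89  74 113 156 169 168 172 165 167
 169 172 138  95  84  77 141 179 173 172 173 170 173 175 173 175 172]
130 [171 170 171 173 171 175 139  86  86  71  60 135 161 164 167 168 170 171
 175 132  83  83 126 165 175 173 172 171 171 172 167 169 170 168 169]
```

```bash
python3 -m inch '[[0.2,4,0,-1],[0.4,8,0,-2],[0.5,11,0,-2.3],[0.5,11.5,-3,-2.3],[0.5,11.5,-7,-2.3],[0.5,11.5,-11,-2.3],[0.5,11.5,-13,-2.3],[0.5,11.5,-13,-2.3]]'; python3 - <<'E'
from h import *
np.set_printoptions(precision=4,suppress=True)
c=cam('wrist');o=c['o'];print(o['ee_pos'],o['tcp_rot'],o['wrist_force'])
t=cam('top')
# expected silhouettes: board mid-plane bottom ends at z, drawn with stand model
yaw=np.radians(o['tcp_rot'][2]);u=np.array([np.cos(yaw),np.sin(yaw),0]);e=o['ee_pos']
for k in(-.06,.06):
  print('board bottom',k,proj(c,[*(e+k*u)[:2],e[2]-.117]),'slot mouth there',proj(c,[*(e+k*u)[:2],.042]))
save(c,'w3.png')
E
```

```text
time: 9.1
ee_pos: [0.5414, 0.2636, 0.1757]
tcp_rot: [-179.8, 0.1, 84.7]
wrist_force: [0.8, -0.7, -1.0]
opening: 0.0077
grasp_force: 35.5
[0.5414 0.2636 0.1757] [-179.8491    0.0907   84.6753] [ 0.7994 -0.6835 -0.9785]
board bottom -0.06 [[318.1212 308.0215]] slot mouth there [[318.1594 298.3767]]
board bottom 0.06 [[318.0842 153.5198]] slot mouth there [[318.1299 152.0036]]
```

View pics/w3.png

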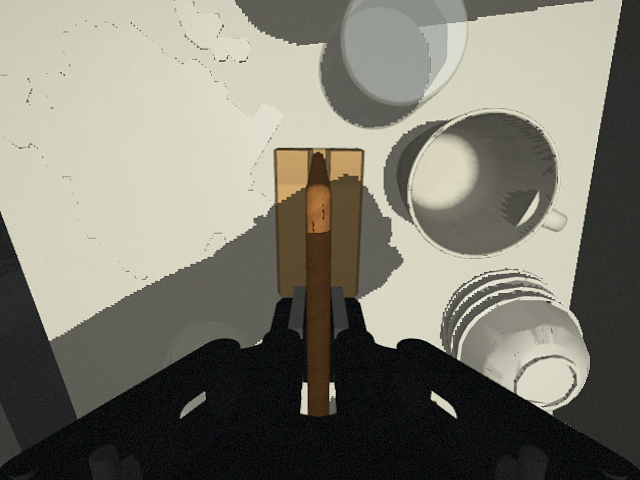

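```bash
python3 -m inch '[[0.03,0,-0.5,-0.7],[0.03,0,-1.2,-0.7],[0.03,0,-2,-0.7],[0.03,0,-2.8,-0.7],[0.03,0,-3.5,-0.7],[0.03,0,-4.1,-0.7],[0.03,0,-4.5,-0.7],[0.03,0,-4.5,-0.7]]'; python3 -m inch '[[0,0,-0.1,0],[0,0,-0.2,0],[0,0,-0.3,0],[0,0,-0.4,0],[0,0,-0.4,0],[0,0,-0.4,0],[0,0,-0.4,0],[0,0,-0.4,0]]'
```

```text
time: 10.2
ee_pos: [0.5423, 0.2639, 0.132]
tcp_rot: [-180.0, 0.0, 84.0]
wrist_force: [0.0, -0.5, -1.3]
opening: 0.0074
grasp_force: 35.5
time: 11.2
ee_pos: [0.5425, 0.2639, 0.1283]
tcp_rot: [180.0, 0.0, 84.0]
wrist_force: [0.7, 0.1, -1.7]
opening: 0.0074
grasp_force: 35.5
```

Not touching bottom yet; creep down.

```bash
python3 -m inch '[[0,0,-0.05,0],[0,0,-0.1,0],[0,0,-0.15,0],[0,0,-0.2,0],[0,0,-0.2,0],[0,0,-0.2,0],[0,0,-0.2,0],[0,0,-0.2,0]]'
```

```text
time: 12.2
ee_pos: [0.5426, 0.2639, 0.1273]
tcp_rot: [179.9, -0.0, 84.0]
wrist_force: [-1.8, -0.6, 6.4]
opening: 0.0073
grasp_force: 36.6
```

```bash
python3 -m inch '[[0,0,0,0],[0,0,0,0],[0,0,0,0],[0,0,0,0],[0,0,2,0],[0,0,6,0],[0,0,11,0],[0,0,15,0]]' 5 35;  python3 -m inch '[[0,-5,0,-5],[0,-10,0,-10],[-0.3,-15,0,-15],[-0.6,-19,0,-18],[-0.8,-22,0,-18],[-0.8,-22.7,0,-18],[-0.8,-22.7,0,-18],[-0.8,-22.7,0,-18]]' 8.5; python3 - <<'E'
from h import *
np.set_printoptions(precision=4,suppress=True)
c=cam('wrist');o=c['o'];print(o['ee_pos'],o['tcp_rot'],o['wrist_force'])
s=cam('scene')
for t,z in(('clip_mid',.09),('lip_a',.048),('lip_b',.048),('caddy',0),('board_top',.16)):
  for r in bot.landmark_of(t,c)[:2]: print(t,r,atz(c,r['point'],z))
for r in bot.landmark_of('board_top',s)[:2]: print('scene top',r,atz(s,r['point'],.16))
save(c,'w4.png')
t=cam('top')
for r in bot.landmark_of('board_top',t)[:2]: print('top top',r,atz(t,r['point'],.16))
cv2.imwrite('pics/st.png',np.hstack([cv2.resize(s['img'][220:340,150:290,::-1],(380,326)),cv2.resize(t['img'][200:300,160:280,::-1],(391,326))]))
E
```

```text
time: 13.2
ee_pos: [0.5424, 0.2639, 0.2784]
tcp_rot: [179.9, -0.0, 84.0]
wrist_force: [0.7, -0.2, 0.1]
opening: 0.05
grasp_force: 0.0
time: 14.2
ee_pos: [0.5345, 0.0378, 0.2761]
tcp_rot: [-180.0, -0.0, 66.0]
wrist_force: [0.2, 0.3, 0.7]
opening: 0.0852
grasp_force: 0.0
[0.5345 0.0378 0.2761] [-179.9852   -0.0046   66.0261] [0.2043 0.2601 0.7292]
clip_mid {'point': [325.8, 216.9], 'score': 0.7} [0.5404 0.033  0.09  ]
clip_mid {'point': [277.2, 307.8], 'score': 0.58} [ 0.4572 -0.0339  0.09  ]
lip_a {'point': [281.0, 294.3], 'score': 0.97} [ 0.4544 -0.0388  0.048 ]
lip_a {'point': [281.8, 287.9], 'score': 0.97} [ 0.4587 -0.032   0.048 ]
lip_b {'point': [281.0, 294.3], 'score': 0.97} [ 0.4544 -0.0388  0.048 ]
lip_b {'point': [281.8, 287.9], 'score': 0.97} [ 0.4587 -0.032   0.048 ]
caddy {'point': [360.2, 208.4], 'score': 0.78} [0.5749 0.005  0.    ]
board_top {'point': [391.8, 404.0], 'score': 0.73} [ 0.5313 -0.1273  0.16  ]
scene top {'point': [218.5, 256.5], 'score': 0.96} [0.5349 0.267  0.16  ]
top top {'point': [190.0, 247.3], 'score': 0.87} [0.5344 0.2743 0.16  ]
```

View pics/w4.png

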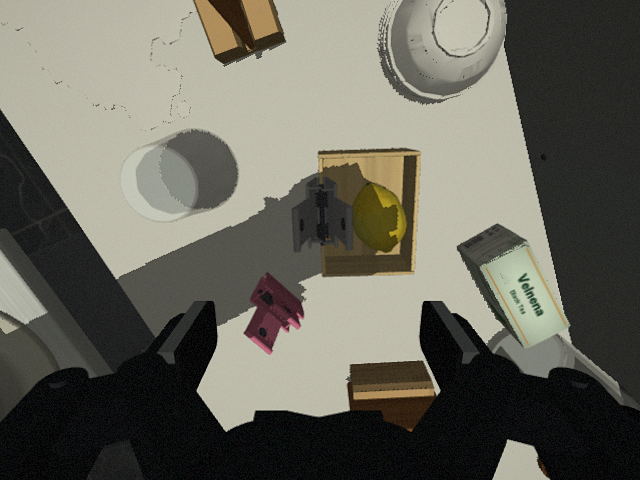

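View pics/st.png

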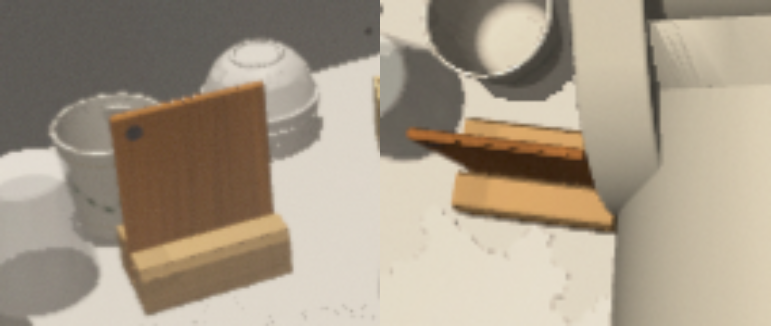

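The board stands in the stand. The steel clip sits at wrist (322,215) on the caddy's left wall, and the pink look-alike is at (275,310).

```bash
python3 - <<'E'
from h import *
np.set_printoptions(precision=4,suppress=True)
c=cam('wrist');o=c['o'];print(o['ee_pos'],o['tcp_rot'])
save(c,'w5.png',(275,160,375,260),6)
def e(n,a,b,z):
    A,B=atz(c,a,z),atz(c,b,z);d=A-B;print(n,A,B,(A+B)/2,np.linalg.norm(d),np.degrees(np.arctan2(d[1],d[0])))
e('wallL',(318,150),(323,275),.06);e('wallR',(420,150),(413,273),.06)
E
```

```text
[0.5345 0.037  0.2763] [-179.9989   -0.       65.9799]
wallL [0.5578 0.0892 0.06  ] [ 0.5093 -0.0326  0.06  ] [0.5335 0.0283 0.06  ] 0.13109293330118454 68.3209633750482
wallR [0.6478 0.0489 0.06  ] [ 0.5987 -0.0699  0.06  ] [ 0.6233 -0.0105  0.06  ] 0.1285643943334588 67.56059967740504
```

View pics/w5.png

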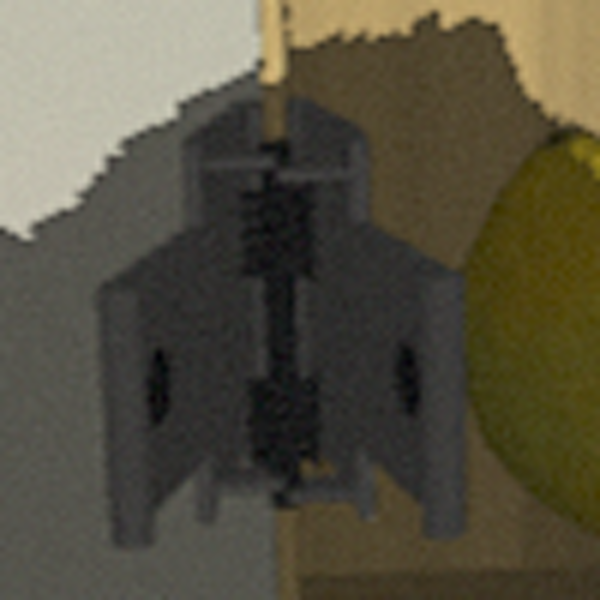

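```bash
python3 - <<'E'
from h import *
np.set_printoptions(precision=4,suppress=True)
c=cam('wrist');o=c['o']
q=lambda p:(275+p[0]/6-.4,160+p[1]/6-.4)
def e(n,a,b,z):
    A,B=atz(c,q(a),z),atz(c,q(b),z);d=A-B;print(n,A,B,(A+B)/2,np.linalg.norm(d),np.degrees(np.arctan2(d[1],d[0])));return (A+B)/2
L=e('hL',(102,290),(112,545),.141);R=e('hR',(465,275),(465,540),.141)
print('mid',(L+R)/2,np.linalg.norm(L-R))
P=e('pin',(275,150),(285,500),.09)
print(o['ee_pos'])
E
```

```text
hL [0.5228 0.0615 0.141 ] [0.509  0.0291 0.141 ] [0.5159 0.0453 0.141 ] 0.035169962365856025 66.8828813588122
hR [0.5667 0.0441 0.141 ] [0.5529 0.0104 0.141 ] [0.5598 0.0272 0.141 ] 0.03645008551626439 67.607641700673
mid [0.5378 0.0363 0.141 ] 0.04749982544376491
pin [0.548  0.0618 0.09  ] [0.5268 0.0101 0.09  ] [0.5374 0.036  0.09  ] 0.055925785282992115 67.71298593025307
[0.5345 0.037  0.2763]
```

```bash
python3 -m inch '[[0.3,-0.1,-4,1.5],[0.3,-0.1,-8,1.5],[0.3,-0.1,-12,1.5],[0.3,-0.1,-15,1.5],[0.3,-0.1,-16.4,1.5],[0.3,-0.1,-16.4,1.5],[0.3,-0.1,-16.4,1.5],[0.3,-0.1,-16.4,1.5]]'; python3 -m inch '[[0,0,0,0],[0,0,0,0],[0,0,0,0],[0,0,0,0],[0,0,0,0],[0,0,0,0],[0,0,0,0],[0,0,0,0]]' 0 45; python3 - <<'E'
from h import *
s=cam('scene');w=cam('wrist')
for p in ('clip_mid','lip_a'):
  print(p,[(r['point'],r['score']) for r in bot.landmark_of(p,s)[:3]])
E
```

```text
time: 15.8
ee_pos: [0.5381, 0.036, 0.1136]
tcp_rot: [179.9, -0.0, 67.5]
wrist_force: [-0.1, -0.0, -0.9]
opening: 0.085
grasp_force: 0.0
time: 16.8
ee_pos: [0.5375, 0.0359, 0.1123]
tcp_rot: [-180.0, 0.0, 67.5]
wrist_force: [-0.4, -0.3, -0.1]
opening: 0.0219
grasp_force: 50.4
clip_mid [([314.4, 255.7], 0.93), ([371.2, 281.9], 0.73)]
lip_a [([318.1, 271.8], 0.84), ([368.4, 293.8], 0.76), ([373.7, 295.1], 0.74)]
```

```bash
python3 -m inch '[[0,0,1.5,0],[0,0,4,0],[0,0,8,0],[0,0,12,0],[0,0,16,0],[0.2,3,17,5],[0.4,7,17,11],[0.5,9.5,17,16.5]]'; python3 -m inch '[[0,0,0,0],[0,0,0,0],[0,0,0,0],[0,0,0,0],[0,0,0,0],[0,0,0,0],[0,0,0,0],[0,0,0,0]]'; python3 - <<'E'
from h import *
w=cam('wrist');print(w['o']['ee_pos'],w['o']['tcp_rot'])
save(w,'w6.png')
for p in ('board_top','stand'):
  print(p,[(r['point'],r['score'],atz(w,r['point'],.16 if p!='stand' else 0)) for r in bot.landmark_of(p,w)[:3]])
E
```

```text
time: 18.0
ee_pos: [0.5425, 0.1323, 0.2836]
tcp_rot: [179.9, -0.0, 84.2]
wrist_force: [0.2, -0.6, -1.0]
opening: 0.022
grasp_force: 50.4
time: 19.0
ee_pos: [0.5425, 0.1309, 0.2823]
tcp_rot: [-180.0, 0.0, 84.0]
wrist_force: [-1.0, 0.2, -0.6]
opening: 0.0222
grasp_force: 50.4
[0.54245171 0.13092837 0.28226683] [-1.79997730e+02  1.13899360e-03  8.39723497e+01]
board_top [([295.5, 34.1], 0.76, array([0.54242156, 0.26636554, 0.16      ]))]
stand [([304.8, 74.0], 0.82, array([0.5425509 , 0.26484924, 0.        ])), ([221.3, 216.3], 0.4, array([0.42313576, 0.11861804, 0.        ]))]
```

View pics/w6.png

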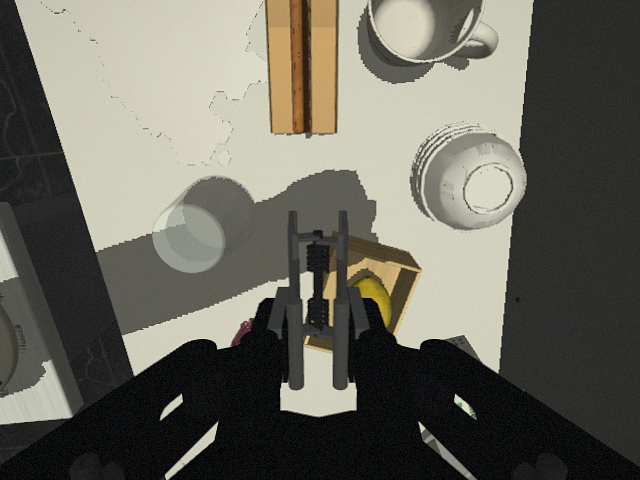

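```bash
python3 - <<'E'
from h import *
np.set_printoptions(precision=4,suppress=True)
w=cam('wrist')
g=cv2.cvtColor(w['img'],cv2.COLOR_RGB2GRAY);r=w['img'][:,:,2].astype(int)
for row in(15,50,90,125):
    print(row,r[row,284:318],[atz(w,(x,row),.16)[:2] for x in(292,297.5,303)])
E
```

```text
15 [ 98  96  95  98 100  83  48  33  47  53  53  50  55  53  46  50  48  32
  21  16  20  10  21  22  50  56  44  83  99  98  95  96 100  94] [array([0.5416, 0.2772]), array([0.545 , 0.2768]), array([0.5485, 0.2765])]
50 [108 106 109 106 109 105  97  61  43  45  53  55  53  49  53  49  45  38
  30  13  19  15   7   0  34  36  45  92 113 109 102 106 103 105] [array([0.539 , 0.2575]), array([0.5426, 0.2572]), array([0.5462, 0.2568])]
90 [109 106 105 107 108 107 111  83  44  43  37  46  57  55  53  35  42  45
  42  21  22  20  19  13  27  32  49  67  99 107 109 104 107 106] [array([0.5359, 0.2337]), array([0.5396, 0.2333]), array([0.5433, 0.2329])]
125 [103 102 103 103 103  99 105 104  82  45  48  31  43  57  56  54  53  49
  44  29  13  14  17  16  26  36  49  43  85 105 101 102 103 101] [array([0.5331, 0.2114]), array([0.5369, 0.211 ]), array([0.5407, 0.2106])]
```

```bash
python3 -m inch '[[0,4,0,0],[0,9,0,0],[0,12.5,0,0.2],[0,13.3,0,0.2],[0,13.3,-1.5,0.2],[0,13.3,-3.5,0.2],[0,13.3,-4.2,0.2],[0,13.3,-4.2,0.2]]'; python3 - <<'E'
from h import *
np.set_printoptions(precision=4,suppress=True)
s=cam('scene');o=s['o'];print(o['ee_pos'],o['tcp_rot'],o['wrist_force'])
t=cam('top');w=cam('wrist')
for n,c in(('s',s),('t',t),('w',w)):
  for p in('clip_mid','lip_a','board_top'):
    print(n,p,[(r['point'],round(r['score'],2)) for r in bot.landmark_of(p,c)[:3]])
print('expect pin',[proj(c,o['ee_pos']-[0,0,.0223]) for c in(s,t,w)],'board top',[proj(c,[.5426,.264,.16]) for c in(s,t,w)])
r=w['img'][:,:,2].astype(int)
yaw=np.radians(84.2);u=np.array([np.cos(yaw),np.sin(yaw),0])
for k in(.04,.05,.058):
  P=proj(w,np.array([.5426,.264,.16])+k*u)[0];x,y=map(int,P);print(k,P,r[y,x-18:x+18], proj(w,o['ee_pos']*[1,1,0]+[0,0,.16]+k*u))
E
```

```text
time: 20.2
ee_pos: [0.5424, 0.2634, 0.2403]
tcp_rot: [-180.0, 0.0, 84.1]
wrist_force: [0.4, 0.3, -0.4]
opening: 0.0217
grasp_force: 50.4
[0.5424 0.2634 0.2403] [-179.9789    0.0187   84.1405] [ 0.4499  0.2562 -0.3911]
s clip_mid [([372.2, 279.5], 0.9), ([215.6, 232.0], 0.79)]
s lip_a [([218.5, 248.1], 0.95), ([371.3, 296.5], 0.88), ([370.5, 294.9], 0.78)]
s board_top [([220.3, 256.1], 0.6)]
t clip_mid [([186.9, 235.9], 0.8), ([339.3, 298.5], 0.57)]
t lip_a [([194.3, 232.0], 0.8), ([341.1, 296.2], 0.78), ([190.9, 250.0], 0.61)]
t board_top [([190.2, 245.1], 0.79), ([376.3, 199.3], 0.7)]
w clip_mid [([317.9, 285.9], 0.62), ([460.0, 474.5], 0.29)]
w lip_a []
w board_top []
expect pin [array([[216.0578, 229.3432]]), array([[187.5899, 238.8266]]), array([[317.0559, 292.4285]])] board top [array([[218.3713, 254.4371]]), array([[195.0166, 243.5941]]), array([[317.4025, 251.9231]])]
0.04 [317.2917 190.5968] [45 48 48 45 49 44 43 50 42 28 34 31 23 34 50 29 35 52 49 49 48 43 37 34
 18 30 37 50 47 50 48 47 54 47 45 45] [[317.0523 191.6555]]
0.05 [317.262  174.1897] [ 93 100  96  98  99  98 103  91  70  47  53  52  36  40  44  47  53  57
  59  54  53  59  48  38  34  48  66  94 102  93  82  86  87  63  42  43] [[317.0193 175.2785]]
0.058 [317.2376 160.7249] [ 96  96  98 100  99  97  97  88  63  45  56  53  43  43  48  49  49  54
  60  55  53  50  53  42  28  32  55  91  97  97  99  99  99 101  98 100] [[316.9921 161.839 ]]
```

```bash
python3 -m inch '[[0,0.05,-0.5,0],[0,0.05,-1,0],[0,0.05,-1.6,0],[0,0.05,-2.2,0],[0,0.05,-2.7,0],[0,0.05,-3,0],[0,0.05,-3,0],[0,0.05,-3,0]]'; python3 - <<'E'
from h import *
np.set_printoptions(precision=4,suppress=True)
s=cam('scene');t=cam('top');w=cam('wrist');o=w['o'];print(o['ee_pos'],o['wrist_force'],o['torque'])
for n,c in(('s',s),('t',t)):
  for p in('clip_mid','lip_a','board_top'):
    print(n,p,[(r['point'],round(r['score'],2)) for r in bot.landmark_of(p,c)[:3]])
print('exp pin',[proj(c,o['ee_pos']-[0,0,.0223]) for c in(s,t)])
a=cv2.resize(s['img'][200:330,150:290,::-1],(400,371));b=cv2.resize(w['img'][100:320,230:410,::-1],(304,371))
cv2.imwrite('pics/fin.png',np.hstack([a,b]))
E
```

```text
time: 21.8
ee_pos: [0.5425, 0.2644, 0.2105]
tcp_rot: [180.0, -0.0, 84.2]
wrist_force: [-0.5, 0.2, -0.5]
opening: 0.022
grasp_force: 50.4
[0.5425 0.2645 0.2105] [-0.9299  0.1414 -0.9467] [ 0.0332  0.045  -0.0219]
s clip_mid [([216.9, 245.7], 0.78)]
s lip_a [([372.7, 293.8], 0.98), ([219.4, 259.5], 0.86), ([368.6, 290.8], 0.75)]
s board_top [([220.5, 257.7], 0.69)]
t clip_mid [([340.7, 297.8], 0.76), ([189.7, 242.9], 0.56)]
t lip_a [([197.6, 238.5], 0.87), ([338.4, 297.0], 0.72), ([342.2, 298.5], 0.57)]
t board_top [([205.1, 209.2], 0.75), ([189.2, 245.5], 0.7)]
exp pin [array([[216.9   , 242.4876]]), array([[191.1506, 241.3223]])]
```

View pics/fin.png

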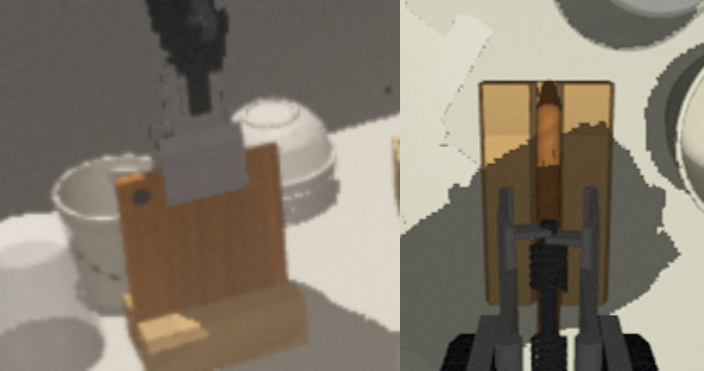

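The last picture shows the clip held wide open with one jaw on each side of the board's top edge. The board is centred between the jaws and the wrist force is near zero, so I'm handing in.

```bash
python3 -c "
from workcell import bot
print(bot.job_done())"
```

```text
the job is handed in; nothing more can be done
None
```

The recipe board stands seated in the stand, and the arm is holding the steel clip squeezed wide open over the middle of its top edge, clear of the board as far as the last picture and near-zero wrist force show; handed in at about 22 s, verdict not reported.

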